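Fit the drive collar, then offer up the turning handle

ROBOT

A 6-joint arm with a two-finger parallel gripper is mounted at the origin on the work surface. World frame = base frame: x ahead of the robot, y to its left, z up, the work surface at z = 0. Lengths are in m, angles in rad, forces in N, time in s.
With the tool pointing down it reaches from about 0.35 to 0.975 m from the base axis. Payload 4.9 kg.
Tool frame: the origin (TCP) lies at the very end of the fingers, on their centre line; the grasp point (between the pads) lies 19 mm behind it (manip.grip_depth is the distance from the TCP to the grasp point, in m); z points along the fingers, x is the direction in which the jaws open and shut, and the axes are right-handed (so a half turn about z gives the same grasp; the last joint's range is limited). The gripper opens to 85 mm and grips with 20 to 120 N. Pads are 22 mm wide; open, the fingers measure 114 mm over their backs; the gripper's body (76 mm by 85 mm) begins 54 mm behind the grasp point. The pads swing forward as they close: fully open they stand 13 mm farther back than shut.
Start: joints at [1.19, 0.053, 1.613, -0, 1.476, -0.119], TCP at [0.162, 0.604, 0.195] pointing down, gripper open.
Joint ranges: [-3.01, 3.01], [-1.01, 2.22], [0.06, 2.58], [-1.02, 4.17], [0.09, 2.62], [-3.14, 3.14]. Speed limits (rad/s): [2.57, 2.57, 3.14, 3.14, 3.14, 3.14].

INTERFACE

Orientations are given as a unit quaternion [w, x, y, z].
In Python, from plant import manip gives the robot as it stands. The module is installed in compiled form; this text tells all that it offers.
- The arm moves only by the shell command python3 -m crank 'ROWS' [OPENING]. ROWS is JSON, a list of rows, each a list of 4 numbers: the shift along the tool's x, y, z in cm, then the turn about the tool's z in units of 6 degrees (1.0 is 6 degrees). A call has 1 to 10 rows; each row shifts and turns the commanded pose from where the row before left it, along the tool's axes as they then stand; what a row does not reach is not made up. A row lasts 1/12 s, in which the tool goes at most 41.7 mm and 7.16 degrees, less where a joint would pass 70% of its speed; a pose out of reach is approached as far as the arm can. A call with a gripper value outside its range is refused whole. OPENING is the opening, from 0 (shut) to 1 (fully open), set as the call begins (- or left out, the last holds). The fingers move at their own pace and stop on an object; the grip force is fixed at half the most. Time passes only in rows, so rows that do not move let the fingers close. It gives the time, the measured TCP pose, the force and the opening at its end, in the units of the state.
- manip.state(): the state, without advancing time (a new reading comes with each control period).
- manip.grab_frame(name): name is "scene" or "top"; returns a dict with "img" (400x640x3 uint8, red, green, blue), "intrinsics" (3x3 intrinsics, pixels), "position" and "orientation" of the camera in the world. Camera axes: x right, y up, looking along -z (the intrinsics and any distortion apply to the point x, -y, -z); pixel columns grow to the right and rows downward; lengths in m; the calibration is good to about 2 mm. A picture is of the moment at which its call begins. There is no depth.
- manip.job_done(): hands the job in, once; it reports no verdict.
The state is a dict: "time": time; "joint_pos": joint angles; "joint_vel": joint speeds; "joint_efforts": joint torques, N m; "tool_pos": TCP position; "tool_rot": TCP orientation; "contact_force": force on the tool from outside, world axes, zero at the start; "ft_torque": the same for the moment, N m; "gripper_width": opening from 0.0 (shut) to 1.0 (fully open).
Only numpy, scipy, OpenCV 4.12 (cv2) and the standard library are available. Lean on these libraries where they do the work, as an engineer would, in place of code of your own. Each camera call takes 0.05 s, during which the arm holds its last target.

TASK

Fit the flanged square-bored collar, flange down, onto the square shaft of the desk's crank gearbox until it sits fully home, and let go of it. Then bring the two-armed turning handle across and finish still holding it, level and still, about a centimetre above the tip of that shaft, with its square bore centred and lined up with the shaft but touching neither shaft nor collar, so that I can grease the shaft. Leave the spirit level standing in between, the parts tray, the mallet and the corner bracket where they are.

Things in the scene. Friction and masses are not known exactly. Their poses are not given: they have to be found in the camera images.
- gearbox: grey gearbox housing 100 x 80 x 50 mm (x, y, z) screwed to the desk through a 150 x 60 x 6 mm steel foot plate along its x; a 14 x 14 mm square steel shaft stands upright from the middle of its top, fixed (it does not turn). A short round stub sticks 28 mm out of its +y side. Origin: centre of the underside; the shaft's flats face its x and y axes
- shaft_seat (a point): centre of the shaft where it leaves the flat top of the gearbox, 50 mm above the desk; the collar's underside rests here when home
- shaft_tip (a point): centre of the shaft's top end, 46 mm above the gearbox top (96 mm above the desk); the last 5 mm taper to a 9 x 9 mm end. With the collar home, 14 mm of shaft shows above it
- collar: plain steel collar standing on the desk, flange down: a round flange 54 mm across and 6 mm thick under a 34 x 34 mm square hub, 32 mm high in all, with a 17 x 17 mm square hole right through; 160 g (mass may vary by a third). Origin: centre of the underside, z up; hub faces and hole flats face its x and y axes. It fits the shaft in any of the four quarter turns, with 1.5 mm play on each side
- handle: steel turning handle standing on the desk: 34 x 34 x 38 mm hub with a 17 x 17 mm square hole right through, and two straight arms along its +x and -x that end in black round grips 24 mm thick; 156 mm long over all, arms and grips lie below 24 mm height, the hub's y faces are free; 240 g (mass may vary by a third), balanced at the hub. Origin: centre of the hub's underside, z up; hub faces and hole flats face its x and y axes. Any of the four quarter turns counts as lined up
- level: aluminium spirit level standing on edge between the gearbox and the loose parts: 280 mm along its x, 24 mm thick, 60 mm high, loose. Origin: centre of the underside
- tray: red plastic parts tray with its flip-top lid shut, 116 x 176 x 48 mm, loose. Origin: centre of the underside
- mallet: black rubber mallet lying down, head 56 mm thick and 90 mm long along y at the origin, wooden handle 24 mm thick running 220 mm towards -x, loose. Origin: on the desk under the head's centre
- bracket: stainless L-shaped corner bracket, 50 x 40 mm base and 50 mm high upright leg, loose. Origin: centre of the base's underside

How it is judged:
On the way, in this order (a step that is already met when the one before it is completed fails the run):
1. the collar sits fully home on the shaft and has been let go (horizontal distance between collar and shaft_seat below 0.003 m and z of collar in the frame of shaft_seat between -0.003 and 0.003 m and angle between collar's own z axis and vertical below 0.06 rad and contact force between the fingers and collar below 0.1 N), for 0.2 s.
2. the handle is carried higher than the spirit level (height (world z) of handle above 0.065 m and contact force between the fingers and handle above 1 N), for 0.2 s.
At the end, for the whole second after the job is handed in: Collar home and released (3 mm, upright). Handle gripped, still, underside 3 to 20 mm above the shaft tip, within 5 mm of its axis, within 0.12 rad of a quarter-turn match, tilt under 0.1 rad, touching neither gearbox, collar nor bystander; bystanders within 20 mm of their start (all of step 1 and z of handle in the frame of shaft_tip between 0.003 and 0.02 m and horizontal distance between handle and shaft_tip below 0.005 m and (angle between the x axis of handle and the x axis of gearbox, either way round below 0.12 rad or angle between the x axis of handle and the y axis of gearbox, either way round below 0.12 rad) and angle between handle's own z axis and vertical below 0.1 rad and linear speed of handle below 0.02 m/s and angular speed of handle below 0.2 rad/s and contact force between the fingers and handle above 1 N and contact force between handle and gearbox below 0.05 N and contact force between handle and collar below 0.05 N and contact force between handle and level below 0.05 N and contact force between handle and tray below 0.05 N and contact force between handle and mallet below 0.05 N and contact force between handle and bracket below 0.05 N and distance of each of level, tray, mallet, bracket from where it was at the start of the episode below 0.02 m); the arm keeps its last pose, push and grip.
It fails at once if the spirit level is shifted or knocked over (distance of level from where it was at the start of the episode above 0.02 m or angle between level's own z axis and vertical above 0.3 rad).
It fails at once if the parts tray is shifted or knocked over (distance of tray from where it was at the start of the episode above 0.02 m or angle between tray's own z axis and vertical above 0.3 rad).
It fails at once if the mallet is shifted or knocked over (distance of mallet from where it was at the start of the episode above 0.02 m or angle between mallet's own z axis and vertical above 0.3 rad).
It fails at once if the corner bracket is shifted or knocked over (distance of bracket from where it was at the start of the episode above 0.02 m or angle between bracket's own z axis and vertical above 0.3 rad).
It also fails if it takes over 58 s, if anything falls off the work surface, if the arm or the gripper's body presses on something with over 40 N, if the wrist force passes 120 N, or if a joint passes its speed limit or range.

## Working session

There is one attempt and no reset: what is moved stays moved. The work goes in short steps, Python scripts to look and compute and a shell command to move; the robot and the scene stay as the last step left them, time stands still between calls to the robot, and variables do not carry over. Pictures are saved under pics/ and viewed, and the job is handed in when it is done.

```bash
mkdir -p pics; cat > h.py <<'E'
import numpy as np,cv2
from scipy.spatial.transform import Rotation as R
from plant import manip
def rot(q): return R.from_quat([q[1],q[2],q[3],q[0]]).as_matrix()
def ray(f,u,v):
    K=np.array(f["intrinsics"]);d=np.linalg.inv(K)@np.array([u,v,1.]);d=np.array([d[0],-d[1],-d[2]])
    return np.array(f["position"]),rot(f["orientation"])@d
def onz(f,u,v,z):
    p,d=ray(f,u,v);return p+d*(z-p[2])/d[2]
def proj(f,P):
    c=rot(f["orientation"]).T@(np.array(P)-f["position"]);c=np.array([c[0],-c[1],-c[2]]);k=np.array(f["intrinsics"])@c;return k[:2]/k[2]
E
python3 - <<'E'
from h import *
import pickle
for n in("scene","top"):
    f=manip.grab_frame(n);cv2.imwrite(f"pics/{n}0.png",f["img"][:,:,::-1]);print(n,f["intrinsics"],f["position"],f["orientation"],[k for k in f]);pickle.dump(f,open(f"{n}0.pkl","wb"))
print(manip.state(),manip.grip_depth)
E
```

```text
scene [[482.36701058   0.         306.27557957]
 [  0.         482.36701058 204.93746588]
 [  0.           0.           1.        ]] [ 0.99533077 -0.3227875   1.09766584] [0.88428269 0.24772094 0.10647459 0.38123697] ['img', 'intrinsics', 'position', 'orientation']
top [[365.67685363   0.         314.56150165]
 [  0.         365.67685363 195.38964451]
 [  0.           0.           1.        ]] [0.45060193 0.10819146 1.07149761] [ 0.70913566  0.03118106 -0.0389253  -0.7033059 ] ['img', 'intrinsics', 'position', 'orientation']
{'time': 0.1, 'joint_pos': array([ 1.18999661e+00,  5.33332939e-02,  1.61414402e+00,  7.08942584e-06,
        1.47601006e+00, -1.19015367e-01]), 'joint_vel': array([-0.00096676, -0.00120053, -0.00320481, -0.00013482,  0.00014192,
        0.00049264]), 'joint_efforts': array([-3.34794195e-04, -3.94906712e+01, -3.71361709e+01, -8.81671644e-05,
        3.94283808e-03, -8.54761595e-06]), 'tool_pos': array([0.16152405, 0.60311608, 0.19386728]), 'tool_rot': array([ 4.80367334e-04,  7.93348613e-01,  6.08766853e-01, -8.16545946e-04]), 'contact_force': array([ 0.74642749, -0.15694133,  0.49847324]), 'ft_torque': array([0.00036685, 0.0238356 , 0.01270634]), 'gripper_width': 1.0034844996204615} 0.0187
```

```bash
ls -la .
```

```text
total 1520
drwxr-xr-x  3 agent agent   4096 Dec  6 19:39 .
drwxr-xr-x 23 root  root    4096 Dec  6 19:39 ..
-rw-r--r--  1 agent agent    553 Dec  6 19:39 h.py
drwxr-xr-x  2 agent agent   4096 Dec  6 19:39 pics
-rw-r--r--  1 agent agent 768470 Dec  6 19:39 scene0.pkl
-rw-r--r--  1 agent agent 768470 Dec  6 19:39 top0.pkl
```

View pics/scene0.png

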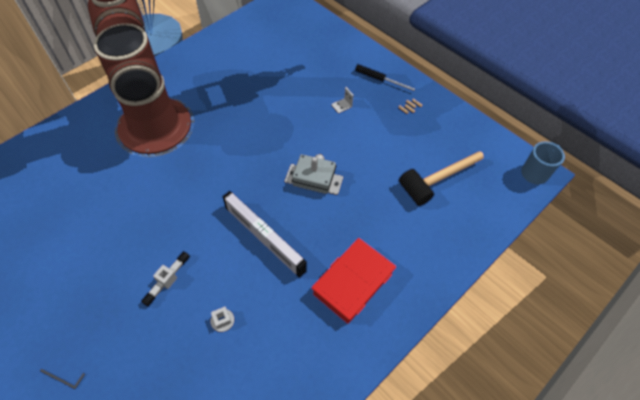

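View pics/top0.png

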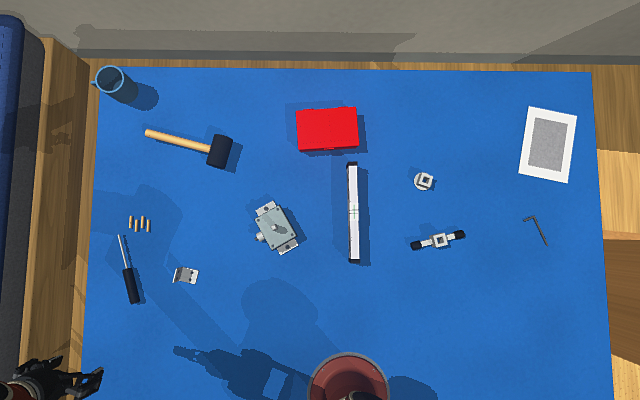

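The top view shows the collar at about (424,181), the handle at (438,240), the level at (353,212) and the gearbox at (275,228). I'll zoom in on these.

```bash
python3 - <<'E'
from h import *
import pickle
t=pickle.load(open("top0.pkl","rb"));s=pickle.load(open("scene0.pkl","rb"))
def crop(f,u,v,w,h,k): return cv2.resize(f["img"][v:v+h,u:u+w,::-1],None,fx=k,fy=k,interpolation=cv2.INTER_CUBIC)
a=np.hstack([crop(t,245,190,60,70,6),crop(t,405,165,70,70,6)[:420]])
b=np.hstack([crop(s,280,145,70,60,5),crop(s,135,245,110,90,4)[:300]])
cv2.imwrite("pics/a.png",cv2.resize(a,None,fx=1,fy=1));cv2.imwrite("pics/a2.png",crop(t,405,165,70,90,6));cv2.imwrite("pics/b.png",crop(s,280,145,70,60,8));cv2.imwrite("pics/b2.png",crop(s,135,245,110,90,6))
for n,(u,v),z in[("collar",(424,181),.032),("handle",(438.5,240),.038),("shaft",(275,227),.096),("levelA",(351,163),.06),("levelB",(353,261),.06)]: print(n,onz(t,u,v,z))
E
```

```text
collar [ 0.5984903  -0.21745726  0.032     ]
handle [ 0.43029044 -0.25287208  0.038     ]
shaft [0.46246408 0.20225373 0.096     ]
levelA [ 0.64360234 -0.0041262   0.06      ]
levelB [ 0.3719502  -0.00900829  0.06      ]
```

View pics/a.png

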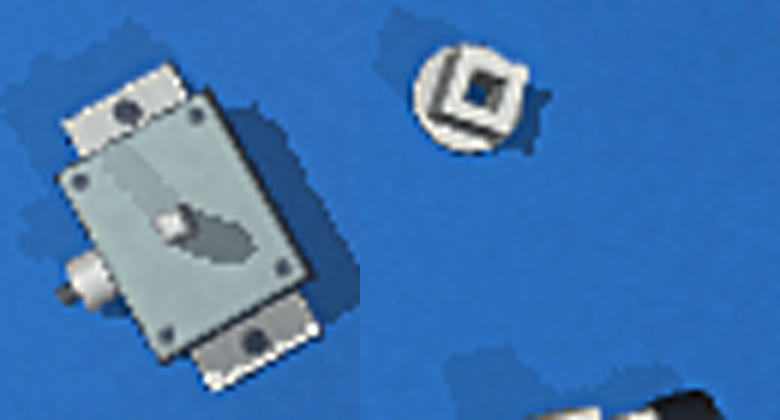

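View pics/a2.png

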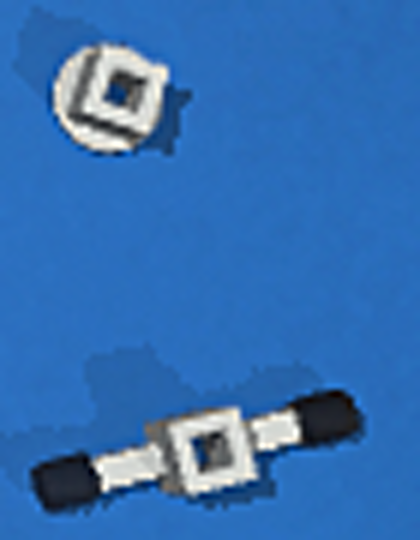

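View pics/b.png

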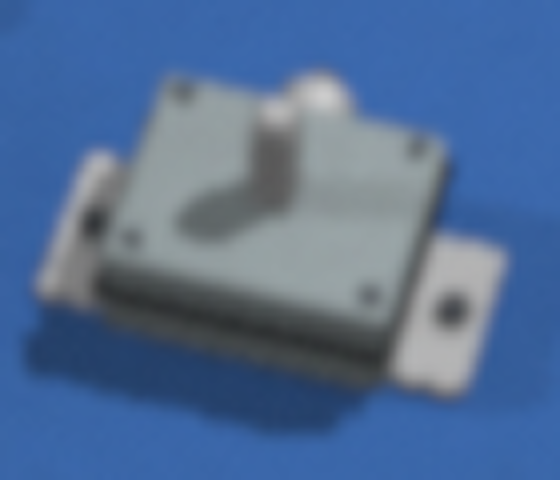

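View pics/b2.png

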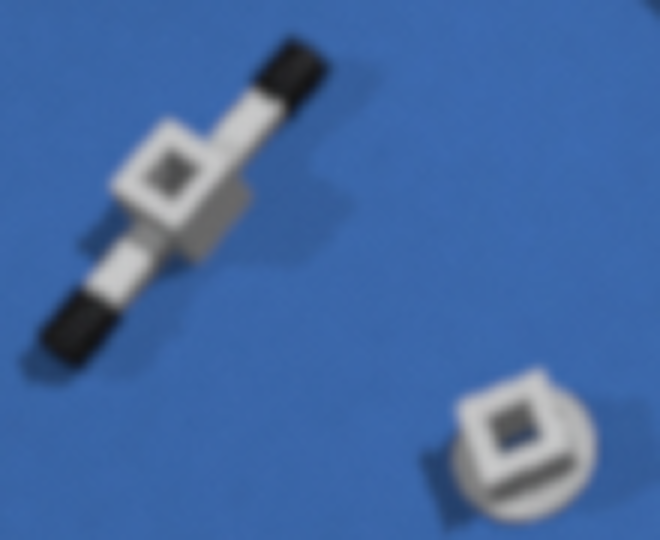

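```bash
python3 - <<'E'
from h import *
import pickle
t=pickle.load(open("top0.pkl","rb"));s=pickle.load(open("scene0.pkl","rb"))
def C(f,u0,v0,k,pts,z):
    return np.array([onz(f,u0+(x+.5)/k-.5,v0+(y+.5)/k-.5,z)[:2] for x,y in pts])
def rep(n,P):
    e=[np.linalg.norm(P[i]-P[(i+1)%len(P)])*1000 for i in range(len(P))]
    a=[np.degrees(np.arctan2(*(P[(i+1)%len(P)]-P[i])[::-1])) for i in range(len(P))]
    print(n,"c",P.mean(0).round(4),"edges",np.round(e,1),"ang",np.round(a,1))
T=t["img"];S=s["img"]
rep("collar top",C(t,405,165,6,[(97,48),(165,68),(143,137),(80,118)],.032))
rep("collar hole",C(t,405,165,6,[(112,68),(148,78),(137,110),(103,102)],.032))
rep("handle top",C(t,405,165,6,[(168,425),(240,405),(257,478),(187,495)],.038))
rep("handle grips",C(t,405,165,6,[(67,481),(328,415)],.020))
rep("shaft tip top",C(t,245,190,6,[(175,221)],.096))
rep("gbox top",C(t,245,190,6,[(57,173),(205,92),(312,272),(165,360)],.05))
rep("gbox screws",C(t,245,190,6,[(80,181),(196,116),(283,267),(166,335)],.05))
rep("foot",C(t,245,190,6,[(62,124),(170,64),(320,330),(212,390)],.006))
rep("S collar top",C(s,135,245,6,[(456,405),(545,370),(575,442),(488,482)],.032))
rep("S collar hole",C(s,135,245,6,[(485,418),(530,403),(542,434),(502,450)],.032))
rep("S handle top",C(s,135,245,6,[(110,185),(172,118),(235,165),(175,228)],.038))
rep("S handle grips",C(s,135,245,6,[(80,325),(292,75)],.020))
rep("S shaft tip",C(s,280,145,8,[(279,106)],.096))
rep("S gbox top",C(s,280,145,8,[(165,75),(445,140),(385,325),(100,268)],.05))
rep("S screws",C(s,280,145,8,[(182,92),(417,148),(370,294),(130,236)],.05))
# masks: collar flange, gearbox top
for n,f in(("t",t),("s",s)):
    hsv=cv2.cvtColor(f["img"],cv2.COLOR_RGB2HSV)
    m=((hsv[...,1]<70)&(hsv[...,2]>60)).astype(np.uint8)
    k,l,st,ce=cv2.connectedComponentsWithStats(m)
    for i in range(1,k):
        if 100<st[i,4]<3000: print(n,st[i],ce[i].round(1),onz(f,*ce[i],0.02)[:2].round(3))
E
```

```text
collar top c [ 0.6013 -0.2198] edges [33.9 35.4 31.4 35.1] ang [-106.1  161.2   73.5  -14.7]
collar hole c [ 0.6029 -0.2216] edges [17.9 16.5 16.7 17.2] ang [-105.2  160.    77.1  -15.9]
handle top c [ 0.4312 -0.2574] edges [35.6 34.7 34.1 33.5] ang [ -74.3 -168.3  103.8   14. ]
handle grips c [ 0.4321 -0.2565] edges [130. 130.] ang [-75.6 104.4]
shaft tip top c [0.464  0.2056] edges [0.] ang [0.]
gbox top c [0.4634 0.2057] edges [ 78.   97.4  78.6 100. ] ang [ -60.6 -148.5  121.3   31.1]
gbox screws c [0.463  0.2073] edges [61.4 81.  62.1 81.7] ang [ -60.1 -149.2  120.6   30.3]
foot c [0.4628 0.207 ] edges [ 59.7 148.   59.  147.5] ang [ -60.2 -149.8  119.3   30.5]
S collar top c [ 0.6046 -0.2204] edges [35.4 31.3 34.9 33.3] ang [  69.6  -17.3 -107.3  163.5]
S collar hole c [ 0.6048 -0.2212] edges [17.5 13.3 15.8 14.5] ang [  66.2  -18.4 -110.3  168.2]
S handle top c [ 0.4337 -0.2564] edges [35.  34.5 33.  33.6] ang [ 101.8   10.8  -79.9 -165.8]
S handle grips c [ 0.4368 -0.2565] edges [127. 127.] ang [104. -76.]
S shaft tip c [0.4641 0.2087] edges [0.] ang [0.]
S gbox top c [0.4666
[... 532 characters left out ...]
3]
s [ 92   0  33   7 148] [107.1   2.7] [-0.563  0.189]
s [315   0 238 146 374] [437.5  80.5] [0.471 0.733]
s [ 96   9  44  15 137] [115.2  13.4] [-0.493  0.179]
s [  0  65 165  79 821] [120.8  90.2] [-0.167 -0.003]
s [332  87  21  26 263] [343.5 101.9] [0.333 0.457]
s [398  99  25  15 140] [410.  105.6] [0.48  0.591]
s [599 146  41  47 971] [619.3 168.9] [1.024 0.83 ]
s [365 148 211 252 391] [482.  271.3] [0.947 0.307]
s [422 151  62  36 179] [454.7 167.5] [0.712 0.506]
s [ 285  154   58   41 1486] [314.8 173.9] [0.464 0.212]
s [ 224  193   80   80 1579] [263.1 232. ] [ 0.503 -0.007]
s [149 259  34  38 539] [164.9 276.9] [ 0.434 -0.258]
s [210 307  24  25 445] [221.7 319.4] [ 0.61  -0.223]
```

```bash
cat >> h.py <<'E'
def plan(x,y,z,yaw=None):
    s=manip.state();M=rot(s["tool_rot"]);d=M.T@(np.array([x,y,z])-s["tool_pos"])
    cy=np.degrees(np.arctan2(M[1,0],M[0,0]))
    print("t",round(s["time"],2),"tcp",s["tool_pos"].round(4),"yaw",round(cy,2),"tilt",np.degrees(np.arccos(-M[2,2])).round(2),"w",round(s["gripper_width"],3),"F",s["contact_force"].round(1))
    print("shift cm",(d*100).round(2),"turn units",None if yaw is None else round(((cy-yaw+90)%180-90)/6,3))
E
python3 -c "
from h import *
plan(.603,-.221,.195,74.5)"
```

```text
t 0.1 tcp [0.1615 0.6031 0.1939] yaw 75.0 tilt 0.11 w 1.003 F [ 0.7 -0.2  0.5]
shift cm [-68.18  63.97   0.  ] turn units 0.083
```

```bash
python3 -m crank '[[-1.5,1.4,0,0],[-2.4,2.25,0,0],[-2.4,2.25,0,0],[-2.4,2.25,0,0],[-2.4,2.25,0,0],[-2.4,2.25,0,0],[-2.4,2.25,0,0],[-2.4,2.25,0,0],[-2.4,2.25,0,0],[-2.4,2.25,0,0]]' && python3 -m crank '[[-2.4,2.25,0,0],[-2.4,2.25,0,0],[-2.4,2.25,0,0],[-2.4,2.25,0,0],[-2.4,2.25,0,0],[-2.4,2.25,0,0],[-2.4,2.25,0,0],[-2.4,2.25,0,0],[-2.4,2.25,0,0],[-2.4,2.25,0,0]]'; python3 -c "
from h import *
plan(.603,-.221,.195,74.5)"
```

```text
time: 0.93
tool_pos: [0.3112, 0.3229, 0.1945]
tool_rot: [0.0, 0.793, 0.609, -0.0]
contact_force: [0.6, -0.1, -0.6]
gripper_width: 1.0
time: 1.77
tool_pos: [0.4665, 0.0329, 0.1946]
tool_rot: [-0.0, 0.793, 0.609, -0.0]
contact_force: [-0.3, 0.9, -0.1]
gripper_width: 1.0
t 1.77 tcp [0.4665 0.0329 0.1946] yaw 74.98 tilt 0.02 w 1.0 F [-0.3  0.9 -0.1]
shift cm [-20.98  19.76  -0.05] turn units 0.08
```

```bash
python3 -m crank '[[-2.4,2.25,0,0],[-2.4,2.25,0,0],[-2.4,2.25,0,0],[-2.4,2.25,0,0],[-2.4,2.25,0,0],[-2.4,2.25,0,0],[-2.4,2.25,0,0],[-1.4,1.3,0,0],[0,0,0,0],[0,0,0,0]]' ; python3 -c "
from h import *
plan(.603,-.221,.195,74.5)
for n in('top','scene'):
    f=manip.grab_frame(n);cv2.imwrite(f'pics/{n}1.png',f['img'][:,:,::-1])
f=manip.grab_frame('scene')['img'][240:360,120:320,::-1];cv2.imwrite('pics/s1z.png',cv2.resize(f,None,fx=4,fy=4))"
```

```text
time: 2.6
tool_pos: [0.5836, -0.186, 0.194]
tool_rot: [-0.001, 0.794, 0.608, -0.0]
contact_force: [-0.8, -0.4, 0.3]
gripper_width: 0.999
t 2.6 tcp [ 0.5836 -0.186   0.194 ] yaw 74.92 tilt 0.11 w 0.999 F [-0.8 -0.4  0.3]
shift cm [-2.88  2.79 -0.11] turn units 0.069
```

View pics/s1z.png

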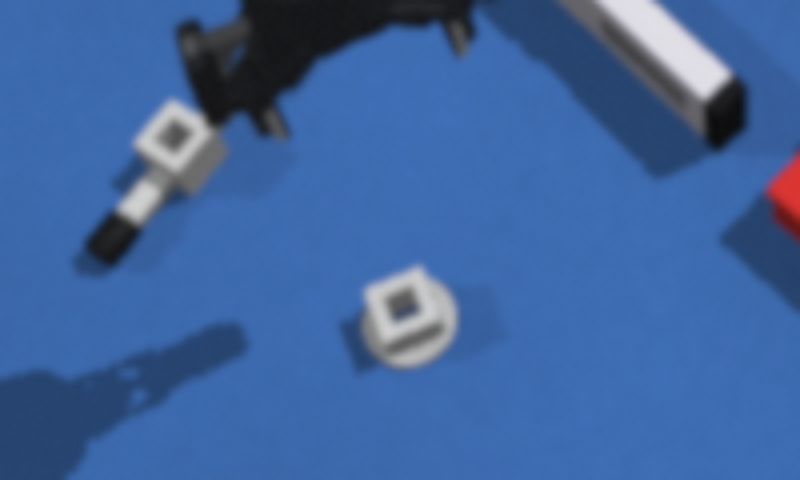

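```bash
python3 -m crank '[[-1.4,1.4,0,0.07],[-1.5,1.4,0,0],[0,0,2.5,0],[0,0,2.5,0],[0,0,2.5,0],[0,0,2.5,0],[0,0,0,0],[0,0,0,0]]' ; python3 -c "
from h import *
plan(.603,-.221,.008,74.5)
f=manip.grab_frame('scene')['img'][260:360,150:300,::-1];cv2.imwrite('pics/s2z.png',cv2.resize(f,None,fx=5,fy=5))"
```

```text
time: 3.42
tool_pos: [0.6019, -0.2192, 0.0936]
tool_rot: [-0.002, 0.795, 0.606, -0.001]
contact_force: [0.9, 0.6, 0.0]
gripper_width: 0.999
t 3.42 tcp [ 0.6019 -0.2192  0.0936] yaw 74.64 tilt 0.21 w 0.999 F [0.9 0.6 0. ]
shift cm [-0.15  0.18  8.56] turn units 0.024
```

View pics/s2z.png

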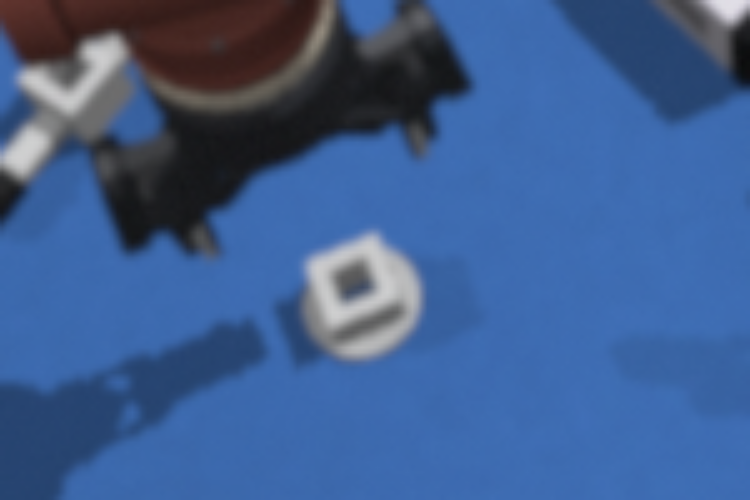

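```bash
python3 -m crank '[[-0.1,0.15,1.5,0],[0,0,1.7,0],[0,0,1.7,0],[0,0,1.7,0],[0,0,1.2,0],[0,0,0.6,0],[0,0,0,0],[0,0,0,0]]' ; python3 -c "
from h import *
plan(.603,-.221,.008,74.5)
f=manip.grab_frame('scene')['img'][260:360,150:300,::-1];cv2.imwrite('pics/s3z.png',cv2.resize(f,None,fx=5,fy=5))"
```

```text
time: 4.13
tool_pos: [0.605, -0.2224, 0.0117]
tool_rot: [0.001, 0.796, 0.606, 0.0]
contact_force: [0.7, -0.2, -0.7]
gripper_width: 1.0
t 4.13 tcp [ 0.605  -0.2224  0.0117] yaw 74.58 tilt 0.06 w 1.0 F [ 0.7 -0.2 -0.7]
shift cm [ 0.08 -0.23  0.37] turn units 0.014
```

View pics/s3z.png

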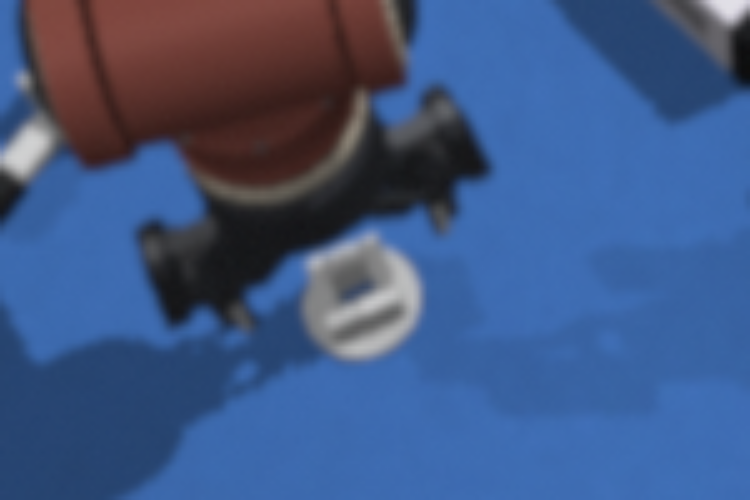

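```bash
python3 -m crank '[[0,-0.15,0.35,0],[0,0,0,0],[0,0,0,0]]' && python3 -m crank '[[0,0,0,0],[0,0,0,0],[0,0,0,0],[0,0,0,0],[0,0,0,0],[0,0,0,0],[0,0,0,0],[0,0,0,0]]' 0 ; python3 -c "
from h import *
plan(.603,-.221,.008,74.5)
f=manip.grab_frame('scene')['img'][260:360,150:300,::-1];cv2.imwrite('pics/s4z.png',cv2.resize(f,None,fx=5,fy=5))"
```

```text
time: 4.43
tool_pos: [0.6032, -0.2219, 0.0079]
tool_rot: [0.0, 0.796, 0.606, 0.0]
contact_force: [-0.3, -0.3, 0.6]
gripper_width: 0.997
time: 5.1
tool_pos: [0.6031, -0.2217, 0.0075]
tool_rot: [0.0, 0.796, 0.606, 0.0]
contact_force: [0.4, -0.3, 0.0]
gripper_width: 0.0
t 5.1 tcp [ 0.6031 -0.2217  0.0075] yaw 74.58 tilt 0.0 w 0.0 F [ 0.4 -0.3  0. ]
shift cm [ 0.07 -0.03 -0.05] turn units 0.013
```

View pics/s4z.png

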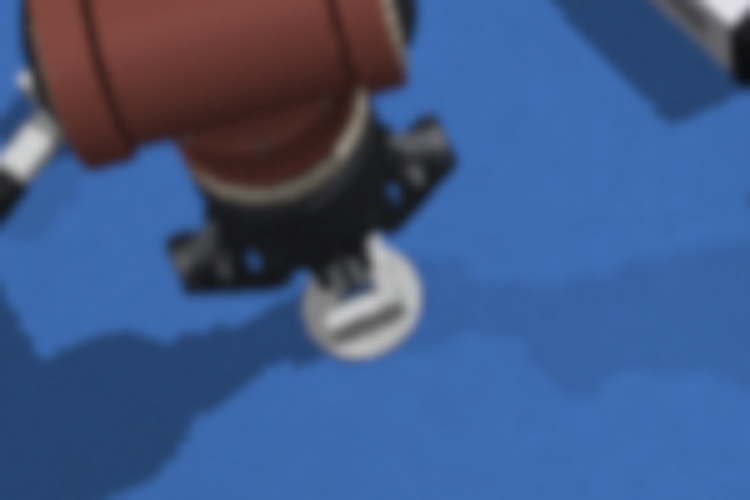

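```bash
python3 - <<'E'
from h import *
t=manip.grab_frame('top');s=manip.grab_frame('scene')
cv2.imwrite('pics/t5z.png',cv2.resize(t['img'][140:260,370:520,::-1],None,fx=5,fy=5,interpolation=cv2.INTER_CUBIC))
a=cv2.resize(s['img'][290:340,190:250,::-1],None,fx=10,fy=10,interpolation=cv2.INTER_CUBIC);cv2.imwrite('pics/s5z.png',a)
p=manip.state()['tool_pos'];print(p,proj(s,p),proj(t,p))
for z in(.008,.03,.04,.05,.06):print(z,onz(s,219,314,z))
E
```

```text
[ 0.60303773 -0.2217598   0.00750534] [221.29882753 318.66709939] [422.85151141 180.63198164]
0.008 [ 0.59078176 -0.21880585  0.008     ]
0.03 [ 0.59894948 -0.22090521  0.03      ]
0.04 [ 0.60266208 -0.22185946  0.04      ]
0.05 [ 0.60637467 -0.22281371  0.05      ]
0.06 [ 0.61008727 -0.22376797  0.06      ]
```

View pics/t5z.png

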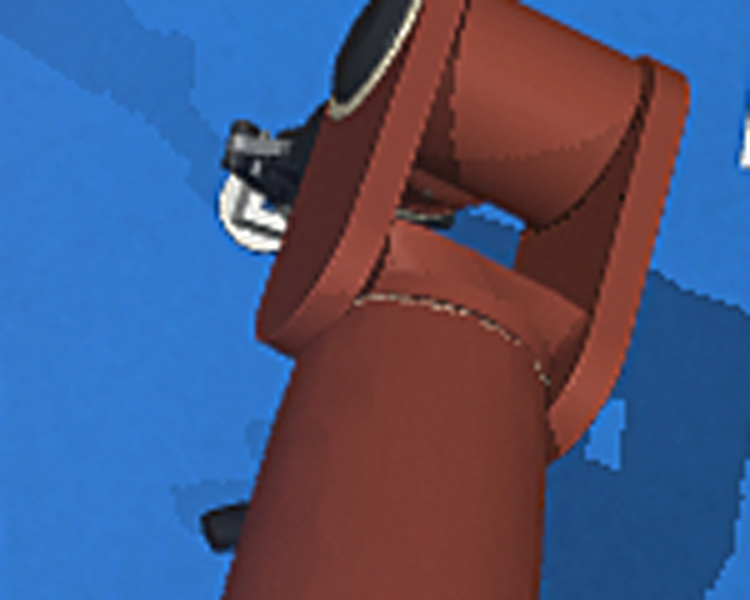

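View pics/s5z.png

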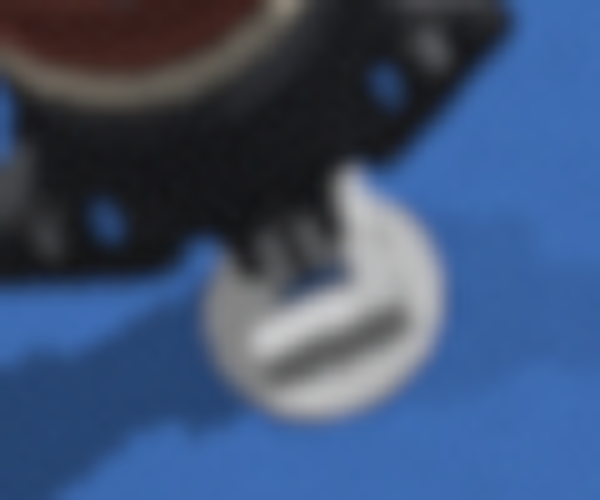

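The gripper shut fully, with no force, and the collar did not move. In the picture the fingertips hang over the hub instead of beside it. The reported TCP height and the picture disagree, so I'll lift and check.

```bash
python3 -m crank '[[0,0,-2,0],[0,0,-3,0],[0,0,-3,0],[0,0,-2,0],[0,0,0,0],[0,0,0,0]]'; python3 - <<'E'
from h import *
t=manip.grab_frame('top');s=manip.grab_frame('scene')
p=manip.state()['tool_pos'];print(p)
for f,n in((t,'t'),(s,'s')):
    im=f['img'][:,:,::-1].copy();u,v=proj(f,p).round().astype(int);print(n,u,v)
    x0=max(0,u-60);y0=max(0,v-50);c=cv2.resize(im[y0:y0+100,x0:x0+120],None,fx=6,fy=6,interpolation=cv2.INTER_CUBIC)
    for dz,col in((0,(0,255,0)),(.033,(0,255,255))):
        uu=proj(f,p+[0,0,dz]);cv2.circle(c,(int((uu[0]-x0+.5)*6),int((uu[1]-y0+.5)*6)),4,col,1)
    cv2.imwrite(f'pics/{n}6.png',c)
E
```

```text
time: 5.75
tool_pos: [0.6042, -0.2223, 0.1095]
tool_rot: [0.002, 0.796, 0.606, 0.001]
contact_force: [-0.1, 0.2, -0.6]
gripper_width: 0.0
[ 0.60217331 -0.22131057  0.10599499]
t 434 176
s 214 304
```

View pics/t6.png

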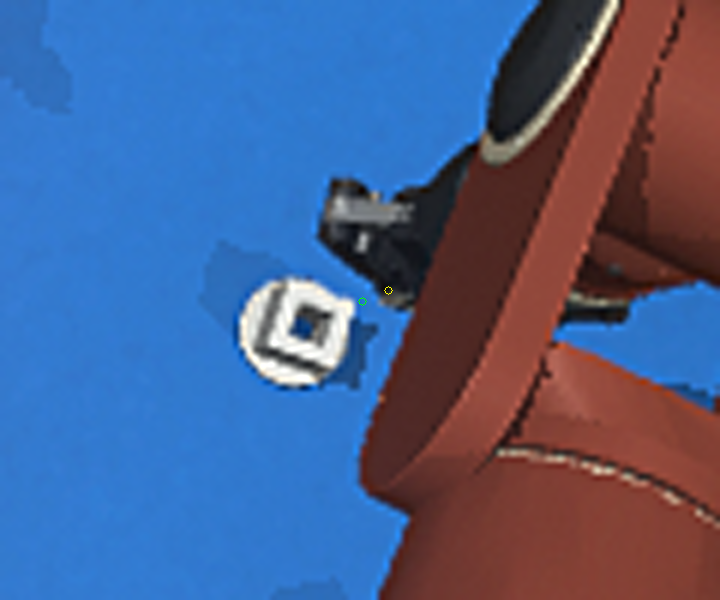

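View pics/s6.png

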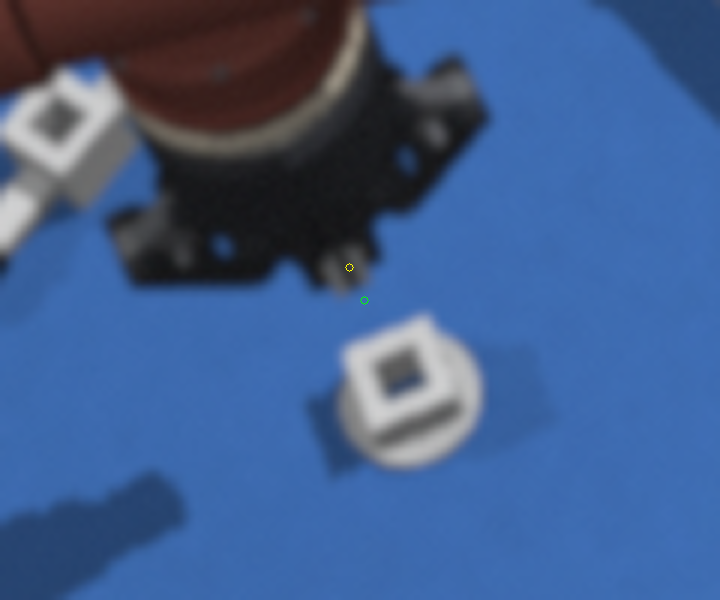

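Both views put the fingertips about 2–3 cm above the reported TCP: the green mark is the reported tip and the yellow one is 33 mm higher. I'll measure this offset by touching the hub top, which is at 32 mm, gently with the shut fingers.

```bash
python3 -m crank '[[0.05,0,2,0],[0,0,3,0],[0,0,3,0],[0,0,1.6,0],[0,0,0,0],[0,0,0,0],[0,0,0,0]]'; for i in 1; do python3 -m crank '[[0,0,0.2,0],[0,0,0,0],[0,0,0,0]]'; done; python3 -m crank '[[0,0,0.2,0],[0,0,0,0],[0,0,0,0]]'
```

```text
time: 6.43
tool_pos: [0.6035, -0.2214, 0.0119]
tool_rot: [0.0, 0.796, 0.606, 0.0]
contact_force: [1.1, -1.1, 0.4]
gripper_width: 0.001
time: 6.68
tool_pos: [0.604, -0.2217, 0.0109]
tool_rot: [0.001, 0.796, 0.606, 0.0]
contact_force: [-0.7, -1.1, -0.9]
gripper_width: -0.001
time: 6.93
tool_pos: [0.6032, -0.2213, 0.0076]
tool_rot: [0.0, 0.796, 0.606, 0.0]
contact_force: [-0.8, 0.6, -0.4]
gripper_width: 0.001
```

```bash
python3 -m crank '[[0,0,0.2,0],[0,0,0,0],[0,0,0,0]]';  python3 -m crank '[[0,0,0.1,0],[0,0,0,0]]'
```

```text
time: 7.18
tool_pos: [0.603, -0.2212, 0.0052]
tool_rot: [-0.0, 0.796, 0.606, -0.0]
contact_force: [-0.5, 0.8, -0.9]
gripper_width: 0.001
time: 7.35
tool_pos: [0.603, -0.2212, 0.0043]
tool_rot: [-0.0, 0.796, 0.606, -0.0]
contact_force: [-0.5, -0.3, -0.8]
gripper_width: -0.002
```

```bash
python3 -m crank '[[0,0,0.15,0],[0,0,0,0]]';  python3 -m crank '[[0,0,0.15,0],[0,0,0,0]]';python3 -c "
from h import *
f=manip.grab_frame('scene')['img'][290:340,190:250,::-1];cv2.imwrite('pics/s7z.png',cv2.resize(f,None,fx=10,fy=10,interpolation=2))"
```

```text
time: 7.52
tool_pos: [0.603, -0.2212, 0.0027]
tool_rot: [-0.0, 0.796, 0.606, -0.0]
contact_force: [-0.1, -0.1, -1.0]
gripper_width: 0.001
time: 7.68
tool_pos: [0.603, -0.2212, 0.0012]
tool_rot: [-0.0, 0.796, 0.606, -0.0]
contact_force: [-0.2, 0.4, 0.8]
gripper_width: -0.0
```

View pics/s7z.png

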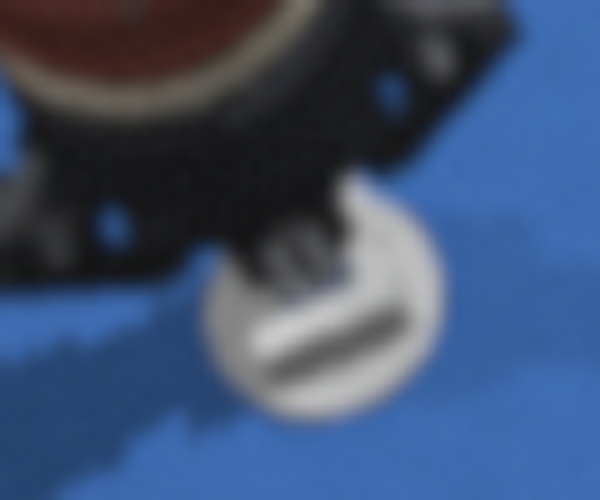

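```bash
python3 -m crank '[[0,0,0.15,0],[0,0,0,0]]';  python3 -m crank '[[0,0,0.15,0],[0,0,0,0]]';python3 -m crank '[[0,0,0.15,0],[0,0,0,0]]'
```

```text
time: 7.9
tool_pos: [0.603, -0.2212, -0.0003]
tool_rot: [-0.0, 0.796, 0.606, -0.0]
contact_force: [0.2, 0.2, -0.3]
gripper_width: 0.0
time: 8.07
tool_pos: [0.603, -0.2212, -0.0018]
tool_rot: [-0.0, 0.796, 0.606, -0.0]
contact_force: [-0.3, 0.1, -0.0]
gripper_width: 0.0
time: 8.23
tool_pos: [0.603, -0.2212, -0.0033]
tool_rot: [-0.0, 0.796, 0.606, -0.0]
contact_force: [-0.6, 0.3, -0.0]
gripper_width: -0.001
```

```bash
python3 -m crank '[[0,0,0.15,0],[0,0,0,0]]';  python3 -m crank '[[0,0,0.15,0],[0,0,0,0]]';python3 -m crank '[[0,0,0.15,0],[0,0,0,0]]'
```

```text
time: 8.4
tool_pos: [0.6033, -0.2214, -0.0043]
tool_rot: [0.0, 0.796, 0.606, 0.0]
contact_force: [-0.8, 0.2, 1.4]
gripper_width: 0.002
time: 8.57
tool_pos: [0.6037, -0.2215, -0.0048]
tool_rot: [0.0, 0.796, 0.606, 0.0]
contact_force: [-1.6, 0.9, 4.4]
gripper_width: 0.001
time: 8.73
tool_pos: [0.6041, -0.2216, -0.0053]
tool_rot: [0.001, 0.796, 0.606, 0.0]
contact_force: [-3.4, 0.3, 9.1]
gripper_width: -0.0
```

Contact came at a reported z of about -0.004, so the true fingertips are about 36 mm above the reported TCP and true z = reported z + 0.036. The collar grasp therefore needs a reported z near -0.028. I'll raise, open and descend to that.

```bash
python3 -m crank '[[0,0,-1,0],[0,0,-0.5,0],[0,0,0,0],[0,0,0,0],[0,0,0,0],[0,0,0,0],[0,0,0,0]]' 1;  python3 -c "
from h import *
plan(.603,-.2215,-.028,74.5)
f=manip.grab_frame('scene')['img'][260:360,150:300,::-1];cv2.imwrite('pics/s8z.png',cv2.resize(f,None,fx=5,fy=5))"
```

```text
time: 9.32
tool_pos: [0.6027, -0.2211, 0.0068]
tool_rot: [-0.0, 0.796, 0.606, -0.0]
contact_force: [-0.3, 0.3, -0.7]
gripper_width: 0.973
t 9.32 tcp [ 0.6027 -0.2211  0.0068] yaw 74.58 tilt 0.06 w 0.973 F [-0.3  0.3 -0.7]
shift cm [-0.04  0.04  3.48] turn units 0.013
```

View pics/s8z.png

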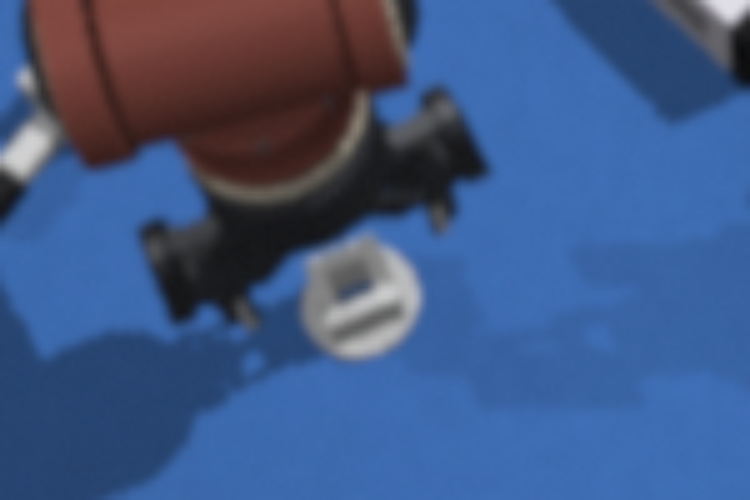

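```bash
python3 -m crank '[[0,0,1,0],[0,0,1,0],[0,0,0.9,0],[0,0,0.3,0],[0,0,0,0],[0,0,0,0],[0,0,0,0]]';  python3 -c "
from h import *
plan(.603,-.2215,-.028,74.5)
f=manip.grab_frame('scene')['img'][260:360,150:300,::-1];cv2.imwrite('pics/s9z.png',cv2.resize(f,None,fx=5,fy=5))"
```

```text
time: 9.95
tool_pos: [0.6035, -0.2214, -0.0242]
tool_rot: [0.0, 0.796, 0.606, 0.0]
contact_force: [0.7, 0.2, -0.0]
gripper_width: 1.002
t 9.95 tcp [ 0.6035 -0.2214 -0.0242] yaw 74.58 tilt 0.03 w 1.002 F [ 0.7  0.2 -0. ]
shift cm [-0.02 -0.04  0.38] turn units 0.013
```

View pics/s9z.png

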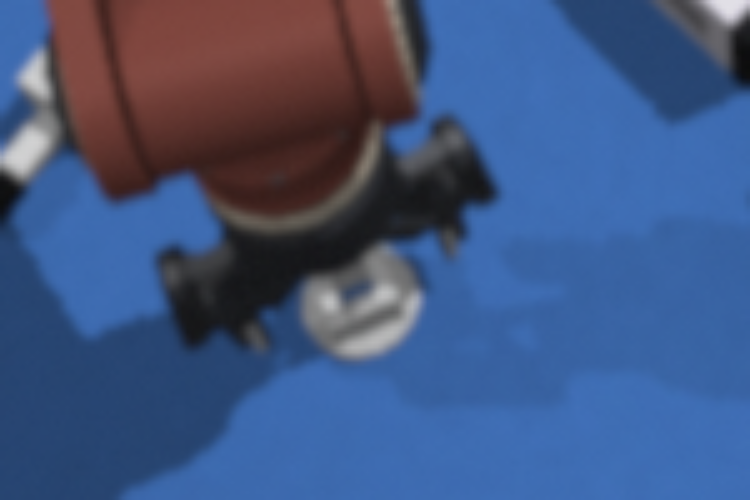

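```bash
python3 -m crank '[[0,0,0.35,0],[0,0,0,0],[0,0,0,0]]' && python3 -m crank '[[0,0,0,0],[0,0,0,0],[0,0,0,0],[0,0,0,0],[0,0,0,0],[0,0,0,0],[0,0,0,0],[0,0,0,0]]' 0; python3 -c "
from h import *
plan(.603,-.2215,-.028,74.5)
f=manip.grab_frame('scene')['img'][260:360,150:300,::-1];cv2.imwrite('pics/s10z.png',cv2.resize(f,None,fx=5,fy=5))"
```

```text
time: 10.25
tool_pos: [0.6031, -0.2212, -0.0281]
tool_rot: [-0.0, 0.796, 0.606, -0.0]
contact_force: [0.0, -0.5, 0.7]
gripper_width: 0.998
time: 10.92
tool_pos: [0.6036, -0.2215, -0.0276]
tool_rot: [0.0, 0.796, 0.606, 0.0]
contact_force: [0.5, 0.3, 2.0]
gripper_width: 0.387
t 10.92 tcp [ 0.6036 -0.2215 -0.0276] yaw 74.58 tilt 0.05 w 0.387 F [0.5 0.3 2. ]
shift cm [-0.02 -0.05  0.04] turn units 0.013
```

View pics/s10z.png

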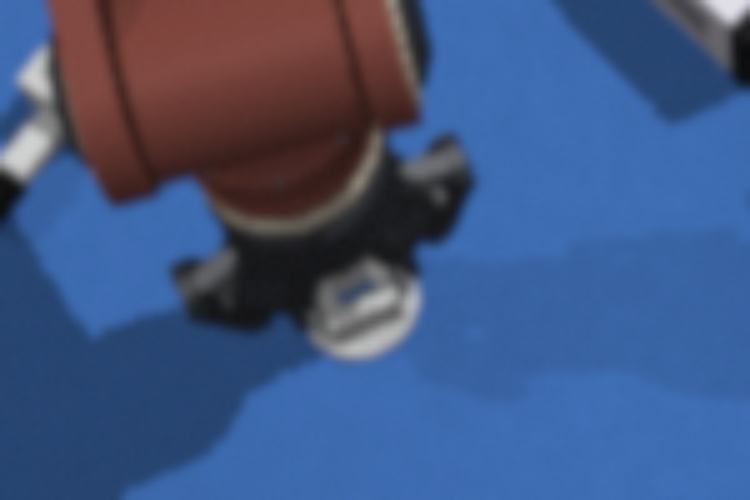

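```bash
python3 -m crank '[[0,0,-1,0],[0,0,-2,0],[0,0,-2.5,0],[0,0,-2.5,0],[0,0,-2.5,0],[0,0,-2.5,0],[0,0,-2,0],[0,0,-0.8,0],[0,0,0,0]]'; python3 -c "
from h import *
plan(.464,.206,.130,30.3)
f=manip.grab_frame('scene')['img'][220:370,110:310,::-1];cv2.imwrite('pics/s11z.png',cv2.resize(f,None,fx=4,fy=4))"
```

```text
time: 11.72
tool_pos: [0.6044, -0.2219, 0.1329]
tool_rot: [0.002, 0.796, 0.606, 0.001]
contact_force: [-0.6, 0.0, -0.8]
gripper_width: 0.391
t 11.72 tcp [ 0.6044 -0.2219  0.1329] yaw 74.58 tilt 0.25 w 0.391 F [-0.6  0.  -0.8]
shift cm [ 37.52 -24.91   0.15] turn units 7.381
```

View pics/s11z.png

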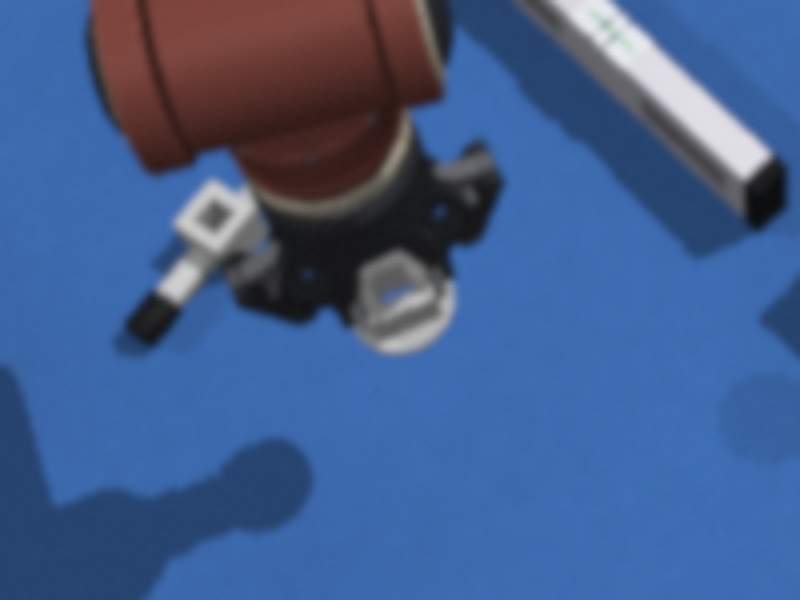

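```bash
python3 -m crank '[[1.5,-1,0,0],[2.5,-1.66,0,0],[2.5,-1.66,0,0],[2.5,-1.66,0,0],[2.5,-1.66,0,0],[2.5,-1.66,0,0],[2.5,-1.66,0,0],[2.5,-1.66,0,0],[2.5,-1.66,0,0],[2.5,-1.66,0,0]]' && python3 -m crank '[[2.5,-1.66,0,0],[2.5,-1.66,0,0],[2.5,-1.66,0,0],[2.5,-1.66,0,0],[2,-1.3,0,0],[0,0,0,0.7],[0,0,0,0.9],[0,0,0,0.9],[0,0,0,0.9],[0,0,0,0.9]]' && python3 -m crank '[[0,0,0,0.9],[0,0,0,0.9],[0,0,0,0.9],[0,0,0,0.4],[0,0,0,0],[0,0,0,0]]'; python3 -c "
from h import *
plan(.464,.206,.130,30.3)"
```

```text
time: 12.6
tool_pos: [0.5109, 0.0538, 0.1272]
tool_rot: [-0.001, 0.796, 0.606, -0.002]
contact_force: [1.0, 0.3, -1.6]
gripper_width: 0.39
time: 13.43
tool_pos: [0.4668, 0.1889, 0.1271]
tool_rot: [-0.0, 0.912, 0.411, -0.002]
contact_force: [0.0, -0.1, -1.8]
gripper_width: 0.388
time: 13.93
tool_pos: [0.4673, 0.1889, 0.1278]
tool_rot: [-0.0, 0.965, 0.261, -0.002]
contact_force: [-0.9, 0.1, -1.3]
gripper_width: 0.391
t 13.93 tcp [0.4673 0.1889 0.1278] yaw 30.25 tilt 0.22 w 0.391 F [-0.9  0.1 -1.3]
shift cm [ 0.57 -1.64 -0.22] turn units -0.008
```

```bash
python3 -m crank '[[0.3,-0.8,0,0],[0.25,-0.8,0,0],[0,0,0,0],[0,0,0,0],[0,0,0,0]]'; python3 - <<'E'
from h import *
plan(.464,.206,.130,30.3)
import pickle
s=manip.grab_frame('scene');pickle.dump(s,open("s12.pkl","wb"));print(manip.state()['tool_pos'])
cv2.imwrite('pics/s12.png',cv2.resize(s['img'][120:220,260:380,::-1],None,fx=6,fy=6,interpolation=2))
s=manip.grab_frame('top')
cv2.imwrite('pics/t12.png',cv2.resize(s['img'][170:290,200:340,::-1],None,fx=5,fy=5,interpolation=2))
E
```

```text
time: 14.35
tool_pos: [0.4653, 0.2061, 0.13]
tool_rot: [0.0, 0.965, 0.261, 0.0]
contact_force: [0.7, -0.1, -1.7]
gripper_width: 0.387
t 14.35 tcp [0.4653 0.2061 0.13  ] yaw 30.23 tilt 0.01 w 0.387 F [ 0.7 -0.1 -1.7]
shift cm [-0.12 -0.06  0.  ] turn units -0.012
[0.46538116 0.20599058 0.13006065]
```

View pics/s12.png

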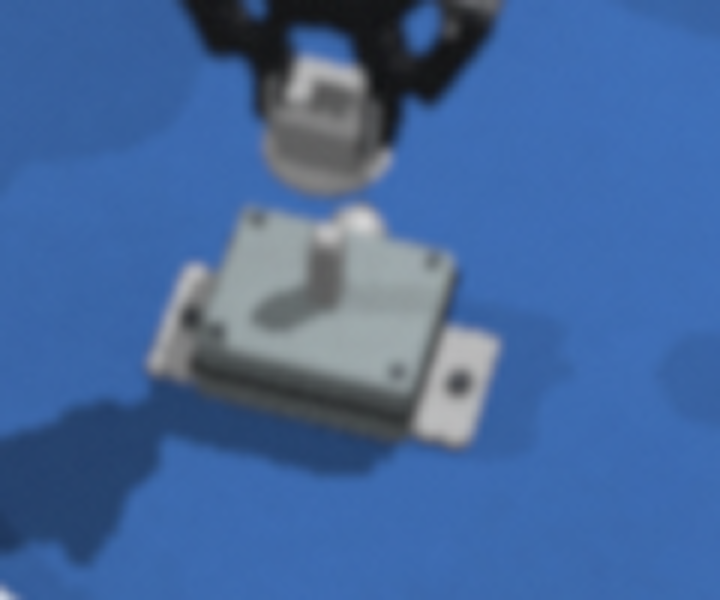

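View pics/t12.png

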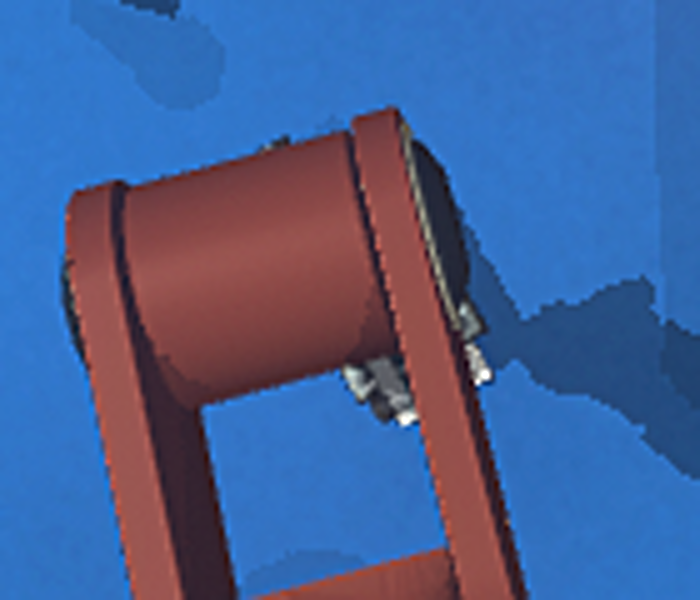

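```bash
python3 - <<'E'
from h import *
import pickle
s=pickle.load(open("s12.pkl","rb"))
def q(x,y,z): return onz(s,260+(x+.5)/6-.5,120+(y+.5)/6-.5,z)
print("hole",q(330,97,.19)); 
l,r=q(262,148,.161),q(392,163,.161);print("flange",(l+r)/2,np.linalg.norm(l-r))
for z in (.18,.19,.2): print(z,[ (proj(s,[.4653,.2061,z])-[259.5,119.5])*6])
sc=[q(257,219,.05),q(433,262,.05),q(397,372,.05),q(215,330,.05)];print("screws",np.mean(sc,0)); print("tip",q(327,231,.096))
print("seat ctr img",(proj(s,[.464,.207,.05])-[259.5,119.5])*6)
a=s['img'][120:160,290:335,::-1];cv2.imwrite('pics/s12c.png',cv2.resize(a,None,fx=14,fy=14,interpolation=2))
E
```

```text
hole [0.46650415 0.20496742 0.19      ]
flange [0.47085807 0.19963018 0.161     ] 0.053712616992585276
0.18 [array([330.07770224, 110.15613007])]
0.19 [array([330.45470476,  94.29456749])]
0.2 [array([330.8372822,  78.1984524])]
screws [0.46470419 0.20678718 0.05      ]
tip [0.46414287 0.20744088 0.096     ]
seat ctr img [325.0680446  294.27001193]
```

View pics/s12c.png

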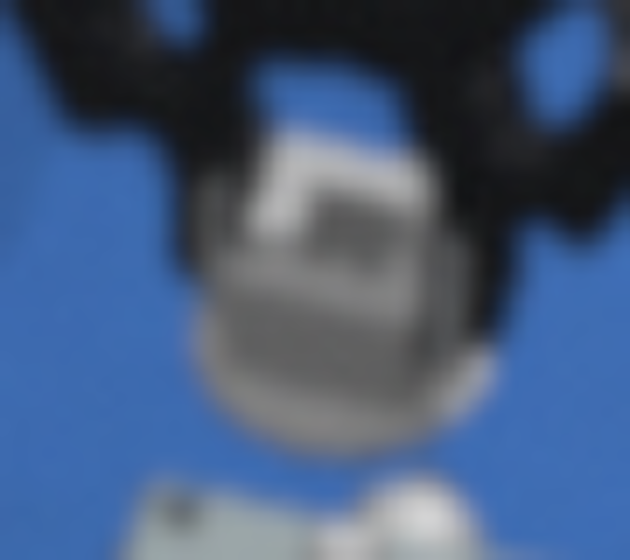

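```bash
python3 -c "
from h import *
plan(.464,.207,.070,30.3)"; python3 -m crank '[[-0.05,-0.15,1,0],[0,0,1.5,0],[0,0,1.5,0],[0,0,1.2,0],[0,0,0.6,0],[0,0,0,0],[0,0,0,0],[0,0,0,0]]'; python3 - <<'E'
from h import *
plan(.464,.207,.022,30.3)
import pickle
s=manip.grab_frame('scene');pickle.dump(s,open("s13.pkl","wb"))
cv2.imwrite('pics/s13.png',cv2.resize(s['img'][130:200,280:350,::-1],None,fx=8,fy=8,interpolation=2))
E
```

```text
t 14.45 tcp [0.4655 0.2059 0.1301] yaw 30.19 tilt 0.01 w 0.388 F [ 0.5  0.8 -1.4]
shift cm [-0.07 -0.17  6.01] turn units -0.018
time: 15.12
tool_pos: [0.4649, 0.2071, 0.0729]
tool_rot: [-0.0, 0.966, 0.26, 0.001]
contact_force: [-0.4, -1.0, -1.3]
gripper_width: 0.39
t 15.12 tcp [0.4649 0.2071 0.0729] yaw 30.18 tilt 0.09 w 0.39 F [-0.4 -1.  -1.3]
shift cm [-0.09 -0.04  5.09] turn units -0.02
```

View pics/s13.png

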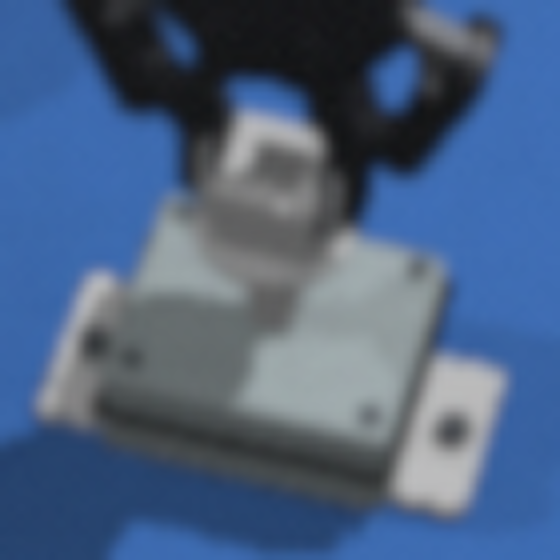

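```bash
python3 - <<'E'
from h import *
import pickle
s=pickle.load(open("s13.pkl","rb"))
for z in(.05,.096,.133):print(z,(proj(s,[.464,.207,z])-[279.5,129.5])*8)
print((proj(s,[.464,.202,.133])-proj(s,[.464,.207,.133]))*8,(proj(s,[.469,.207,.133])-proj(s,[.464,.207,.133]))*8)
a=s['img'][135:175,295:330,::-1];cv2.imwrite('pics/s13c.png',cv2.resize(a,None,fx=16,fy=16,interpolation=2))
E
```

```text
0.05 [273.42405947 312.3600159 ]
0.096 [275.37488075 229.16166292]
0.133 [277.03570813 158.33092945]
[-11.47987528   8.68190299] [11.02874514  9.20108923]
```

View pics/s13c.png

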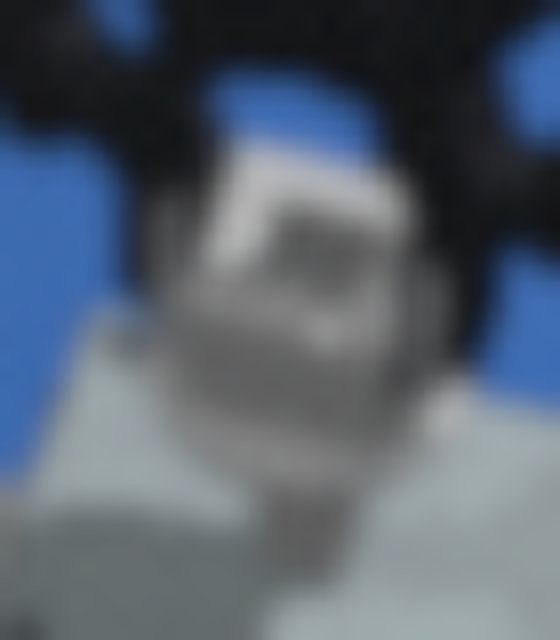

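```bash
python3 -m crank '[[-0.1,-0.05,0.4,0],[0,0,0.4,0],[0,0,0,0],[0,0,0,0]]'; python3 -m crank '[[0,0,0.4,0],[0,0,0,0],[0,0,0,0]]';python3 -c "
from h import *
plan(.464,.207,.022,30.3)"
```

```text
time: 15.5
tool_pos: [0.463, 0.2068, 0.0638]
tool_rot: [-0.0, 0.966, 0.26, -0.0]
contact_force: [-0.4, -0.0, -1.8]
gripper_width: 0.387
time: 15.75
tool_pos: [0.4634, 0.207, 0.0598]
tool_rot: [-0.0, 0.966, 0.26, 0.0]
contact_force: [2.1, 1.4, -3.3]
gripper_width: 0.388
t 15.75 tcp [0.4634 0.207  0.0598] yaw 30.18 tilt 0.04 w 0.388 F [ 2.1  1.4 -3.3]
shift cm [0.05 0.03 3.78] turn units -0.02
```

```bash
python3 -m crank '[[0.05,0,0.4,0],[0,0,0,0],[0,0,0,0]]'; python3 -m crank '[[0,0,0.4,0],[0,0,0.4,0],[0,0,0,0],[0,0,0,0]]';python3 -c "
from h import *
plan(.464,.207,.022,30.3)"
```

```text
time: 16.0
tool_pos: [0.4634, 0.2071, 0.0556]
tool_rot: [-0.0, 0.966, 0.26, -0.0]
contact_force: [1.8, 0.7, -2.5]
gripper_width: 0.389
time: 16.33
tool_pos: [0.4634, 0.2071, 0.0475]
tool_rot: [-0.0, 0.966, 0.26, -0.0]
contact_force: [2.5, -0.8, -2.7]
gripper_width: 0.389
t 16.33 tcp [0.4634 0.2071 0.0475] yaw 30.18 tilt 0.02 w 0.389 F [ 2.5 -0.8 -2.7]
shift cm [0.05 0.04 2.55] turn units -0.02
```

```bash
python3 -m crank '[[0.05,0.04,0.4,0],[0,0,0.5,0],[0,0,0.5,0],[0,0,0.4,0],[0,0,0,0],[0,0,0,0],[0,0,0,0]]'; python3 -m crank '[[0,0,0.3,0],[0,0,0.2,0],[0,0,0,0],[0,0,0,0]]';python3 -c "
from h import *
plan(.464,.207,.022,30.3)"
```

```text
time: 16.92
tool_pos: [0.4638, 0.2069, 0.0298]
tool_rot: [0.0, 0.966, 0.26, -0.0]
contact_force: [-0.7, 0.8, -2.0]
gripper_width: 0.387
time: 17.25
tool_pos: [0.4638, 0.2069, 0.0247]
tool_rot: [0.0, 0.966, 0.26, -0.0]
contact_force: [-0.1, 0.2, -2.0]
gripper_width: 0.387
t 17.25 tcp [0.4638 0.2069 0.0247] yaw 30.18 tilt 0.04 w 0.387 F [-0.1  0.2 -2. ]
shift cm [0.02 0.   0.27] turn units -0.019
```

```bash
python3 -m crank '[[0,0,0.15,0],[0,0,0,0],[0,0,0,0]]'; python3 -m crank '[[0,0,0.1,0],[0,0,0,0],[0,0,0,0]]'; python3 -m crank '[[0,0,0.1,0],[0,0,0,0],[0,0,0,0]]'
```

```text
time: 17.5
tool_pos: [0.4641, 0.207, 0.0234]
tool_rot: [-0.0, 0.966, 0.26, -0.0]
contact_force: [0.2, -0.1, -1.8]
gripper_width: 0.387
time: 17.75
tool_pos: [0.4642, 0.2071, 0.0225]
tool_rot: [-0.0, 0.966, 0.26, 0.0]
contact_force: [0.0, 0.7, -2.4]
gripper_width: 0.392
time: 18.0
tool_pos: [0.4642, 0.2071, 0.0223]
tool_rot: [-0.0, 0.966, 0.26, -0.0]
contact_force: [-4.3, -0.8, 4.9]
gripper_width: 0.387
```

```bash
python3 -m crank '[[0,0,0,0],[0,0,0,0],[0,0,0,0],[0,0,0,0],[0,0,0,0],[0,0,0,0],[0,0,0,0]]' 1; python3 -m crank '[[0,0,-1,0],[0,0,-2,0],[0,0,-2.5,0],[0,0,-2.5,0],[0,0,-2.5,0],[0,0,-1,0],[0,0,0,0]]';python3 - <<'E'
from h import *
plan(.433,-.257,.14,14.3)
s=manip.grab_frame('scene')
cv2.imwrite('pics/s14.png',cv2.resize(s['img'][130:200,280:350,::-1],None,fx=8,fy=8,interpolation=2))
E
```

```text
time: 18.58
tool_pos: [0.4642, 0.207, 0.0214]
tool_rot: [0.0, 0.966, 0.26, -0.0]
contact_force: [0.5, 0.2, 0.4]
gripper_width: 1.003
time: 19.17
tool_pos: [0.4665, 0.2077, 0.1406]
tool_rot: [-0.0, 0.966, 0.26, 0.004]
contact_force: [-0.1, 0.3, 0.4]
gripper_width: 1.0
t 19.17 tcp [0.4665 0.2077 0.1406] yaw 30.18 tilt 0.41 w 1.0 F [-0.1  0.3  0.4]
shift cm [-26.26  38.48  -0.05] turn units 2.647
```

View pics/s14.png

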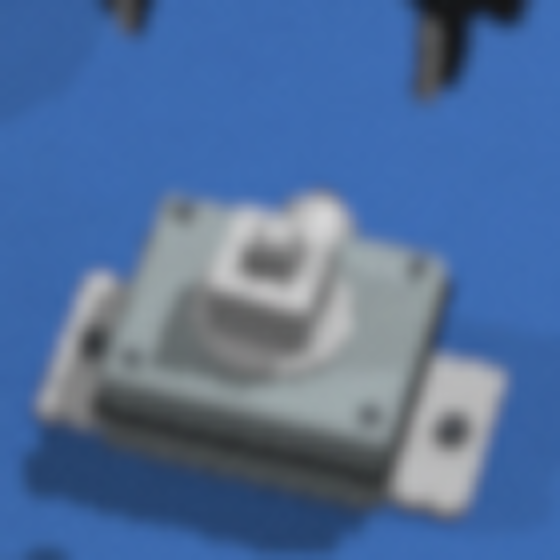

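```bash
python3 -m crank '[[-1,1.5,0,0],[-1.7,2.5,0,0],[-1.7,2.5,0,0],[-1.7,2.5,0,0],[-1.7,2.5,0,0],[-1.7,2.5,0,0],[-1.7,2.5,0,0],[-1.7,2.5,0,0],[-1.7,2.5,0,0],[-1.7,2.5,0,0]]' && python3 -m crank '[[-1.7,2.5,0,0],[-1.7,2.5,0,0],[-1.7,2.5,0,0],[-1.7,2.5,0,0],[-1.7,2.5,0,0],[-0.9,1.4,0,0],[0,0,0,0.8],[0,0,0,0.9],[0,0,0,0.95],[0,0,0,0]]' && python3 -m crank '[[0,0,0,0]]'; python3 -c "
from h import *
plan(.433,-.257,.06,14.3)"
```

```text
time: 20.05
tool_pos: [0.4422, -0.0834, 0.134]
tool_rot: [-0.001, 0.966, 0.26, -0.002]
contact_force: [0.4, -0.2, 0.1]
gripper_width: 0.998
time: 20.88
tool_pos: [0.4312, -0.2491, 0.1338]
tool_rot: [-0.002, 0.992, 0.123, -0.002]
contact_force: [0.5, -0.4, -0.3]
gripper_width: 1.0
time: 20.97
tool_pos: [0.4315, -0.2491, 0.1344]
tool_rot: [-0.001, 0.992, 0.126, -0.001]
contact_force: [-0.7, -1.3, -0.1]
gripper_width: 0.998
t 20.97 tcp [ 0.4315 -0.2491  0.1344] yaw 14.42 tilt 0.2 w 0.998 F [-0.7 -1.3 -0.1]
shift cm [-0.04  0.82  7.44] turn units 0.02
```

```bash
python3 -m crank '[[0,0.8,0.5,0.02],[0,0,1.5,0],[0,0,1.5,0],[0,0,1.5,0],[0,0,1.2,0],[0,0,0.6,0],[0,0,0,0],[0,0,0,0],[0,0,0,0]]'; python3 - <<'E'
from h import *
plan(.433,-.257,-.028,14.3)
s=manip.grab_frame('scene')
cv2.imwrite('pics/s15.png',cv2.resize(s['img'][230:330,110:230,::-1],None,fx=6,fy=6,interpolation=2))
E
```

```text
time: 21.72
tool_pos: [0.4351, -0.2581, 0.0694]
tool_rot: [0.001, 0.992, 0.123, 0.001]
contact_force: [0.8, -0.8, 0.5]
gripper_width: 1.001
t 21.72 tcp [ 0.4351 -0.2581  0.0694] yaw 14.18 tilt 0.09 w 1.001 F [ 0.8 -0.8  0.5]
shift cm [-0.18 -0.17  9.74] turn units -0.02
```

View pics/s15.png

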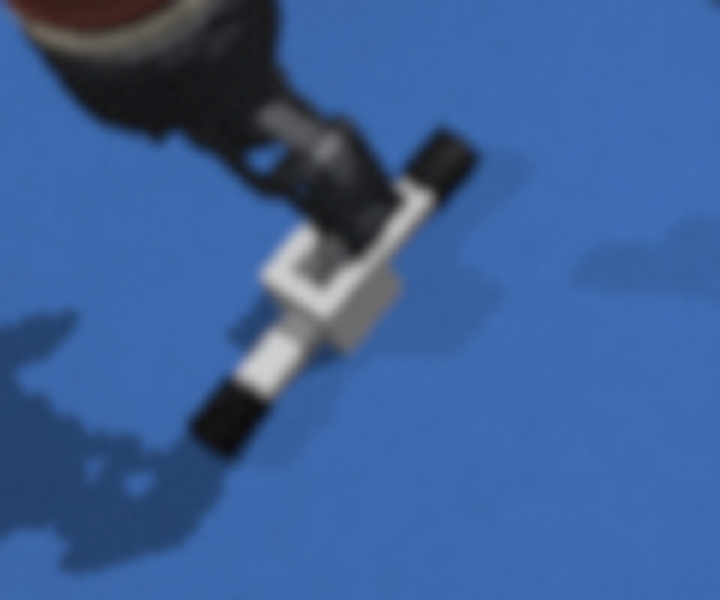

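```bash
python3 -m crank '[[-0.1,-0.1,1,0],[0,0,1.5,0],[0,0,1.5,0],[0,0,1.2,0],[0,0,0.8,0],[0,0,0,0],[0,0,0,0],[0,0,0,0]]'; python3 - <<'E'
from h import *
plan(.433,-.257,-.028,14.3)
s=manip.grab_frame('scene')
cv2.imwrite('pics/s16.png',cv2.resize(s['img'][230:330,110:230,::-1],None,fx=6,fy=6,interpolation=2))
E
```

```text
time: 22.43
tool_pos: [0.4338, -0.2573, 0.0092]
tool_rot: [0.0, 0.992, 0.123, 0.0]
contact_force: [-0.8, 0.0, -0.2]
gripper_width: 1.002
t 22.43 tcp [ 0.4338 -0.2573  0.0092] yaw 14.16 tilt 0.07 w 1.002 F [-0.8  0.  -0.2]
shift cm [-0.07 -0.05  3.72] turn units -0.023
```

View pics/s16.png

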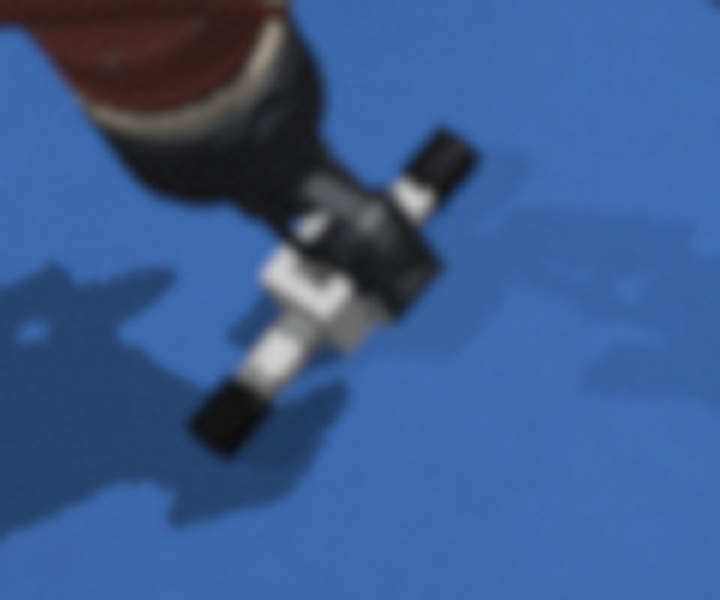

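```bash
python3 -m crank '[[0,0,1,0],[0,0,1,0],[0,0,0.9,0],[0,0,0.6,0],[0,0,0,0],[0,0,0,0],[0,0,0,0]]'; python3 - <<'E'
from h import *
plan(.433,-.257,-.028,14.3)
s=manip.grab_frame('scene')
cv2.imwrite('pics/s17.png',cv2.resize(s['img'][230:330,110:230,::-1],None,fx=6,fy=6,interpolation=2))
E
```

```text
time: 23.07
tool_pos: [0.4334, -0.257, -0.0264]
tool_rot: [0.0, 0.992, 0.123, 0.0]
contact_force: [-0.0, -0.3, -0.3]
gripper_width: 0.998
t 23.07 tcp [ 0.4334 -0.257  -0.0264] yaw 14.16 tilt 0.01 w 0.998 F [-0.  -0.3 -0.3]
shift cm [-0.04 -0.01  0.16] turn units -0.023
```

View pics/s17.png

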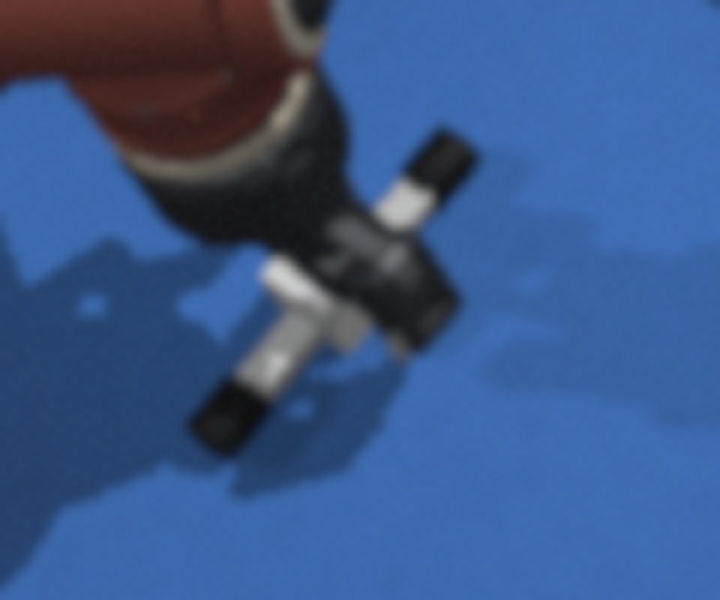

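```bash
python3 -m crank '[[0,0,0.1,0],[0,0,0,0],[0,0,0,0],[0,0,0,0],[0,0,0,0],[0,0,0,0],[0,0,0,0],[0,0,0,0],[0,0,0,0]]' 0; python3 -m crank '[[0,0,-1,0],[0,0,-2,0],[0,0,-2.5,0],[0,0,-2.5,0],[0,0,-2.5,0],[0,0,-2.5,0],[0,0,-2,0],[0,0,-1,0],[0,0,0,0],[0,0,0,0]]'; python3 - <<'E'
from h import *
plan(.464,.207,.130,30.2)
s=manip.grab_frame('scene')
cv2.imwrite('pics/s18.png',cv2.resize(s['img'][210:310,100:220,::-1],None,fx=6,fy=6,interpolation=2))
E
```

```text
time: 23.87
tool_pos: [0.4336, -0.2571, -0.0271]
tool_rot: [0.0, 0.992, 0.123, 0.0]
contact_force: [0.1, -0.1, 3.8]
gripper_width: 0.389
time: 24.7
tool_pos: [0.4329, -0.2565, 0.1319]
tool_rot: [-0.0, 0.992, 0.123, -0.0]
contact_force: [-0.1, -0.5, -2.6]
gripper_width: 0.387
t 24.7 tcp [ 0.4329 -0.2565  0.1319] yaw 14.16 tilt 0.04 w 0.387 F [-0.1 -0.5 -2.6]
shift cm [ 14.35 -44.19   0.21] turn units -2.673
```

View pics/s18.png

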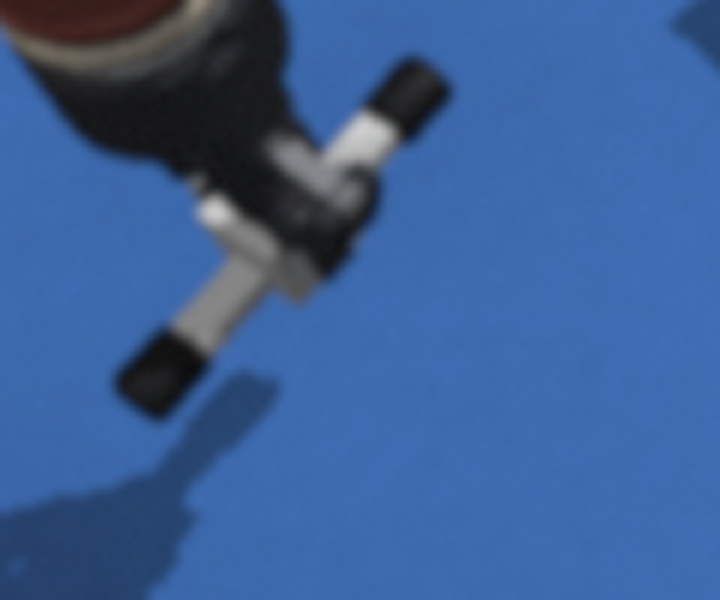

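```bash
python3 -m crank '[[0.5,-1.4,0,0],[0.85,-2.6,0,0],[0.85,-2.6,0,0],[0.85,-2.6,0,0],[0.85,-2.6,0,0],[0.85,-2.6,0,0],[0.85,-2.6,0,0],[0.85,-2.6,0,0],[0.85,-2.6,0,0],[0.85,-2.6,0,0]]' && python3 -m crank '[[0.85,-2.6,0,0],[0.85,-2.6,0,0],[0.85,-2.6,0,0],[0.85,-2.6,0,0],[0.85,-2.6,0,0],[0.85,-2.6,0,0],[0,0,0,-0.8],[0,0,0,-0.9],[0,0,0,-0.97],[0,0,0,0]]' && python3 -m crank '[[0,0,0,0],[0,0,0,0]]'; python3 -c "
from h import *
plan(.464,.207,.130,30.2)"
```

```text
time: 25.58
tool_pos: [0.45, 0.0051, 0.1299]
tool_rot: [-0.001, 0.992, 0.123, -0.002]
contact_force: [0.2, 0.1, -2.2]
gripper_width: 0.384
time: 26.42
tool_pos: [0.4613, 0.1672, 0.1298]
tool_rot: [-0.0, 0.965, 0.261, -0.002]
contact_force: [0.4, -0.4, -3.1]
gripper_width: 0.39
time: 26.58
tool_pos: [0.4621, 0.167, 0.1312]
tool_rot: [-0.0, 0.966, 0.259, -0.001]
contact_force: [-0.3, 0.5, -2.9]
gripper_width: 0.391
t 26.58 tcp [0.4621 0.167  0.1312] yaw 30.05 tilt 0.14 w 0.391 F [-0.3  0.5 -2.9]
shift cm [ 2.16 -3.37  0.11] turn units -0.026
```

Next I move over the shaft, then go down to a reported z of about 0.079, which puts the handle's underside near 0.106.

```bash
python3 -m crank '[[0.7,-1.1,0,-0.02],[0.8,-1.2,0,0],[0.6,-1,0,0],[0,0,0,0],[0,0,0,0],[0,0,0,0]]';  python3 - <<'E'
from h import *
plan(.464,.207,.080,30.2)
s=manip.grab_frame('scene')
cv2.imwrite('pics/s19.png',cv2.resize(s['img'][110:210,260:380,::-1],None,fx=6,fy=6,interpolation=2))
E
```

```text
time: 27.08
tool_pos: [0.4643, 0.2061, 0.1323]
tool_rot: [0.0, 0.965, 0.261, -0.0]
contact_force: [1.0, 0.7, -2.2]
gripper_width: 0.392
t 27.08 tcp [0.4643 0.2061 0.1323] yaw 30.28 tilt 0.04 w 0.392 F [ 1.   0.7 -2.2]
shift cm [ 0.03 -0.1   5.23] turn units 0.014
```

View pics/s19.png

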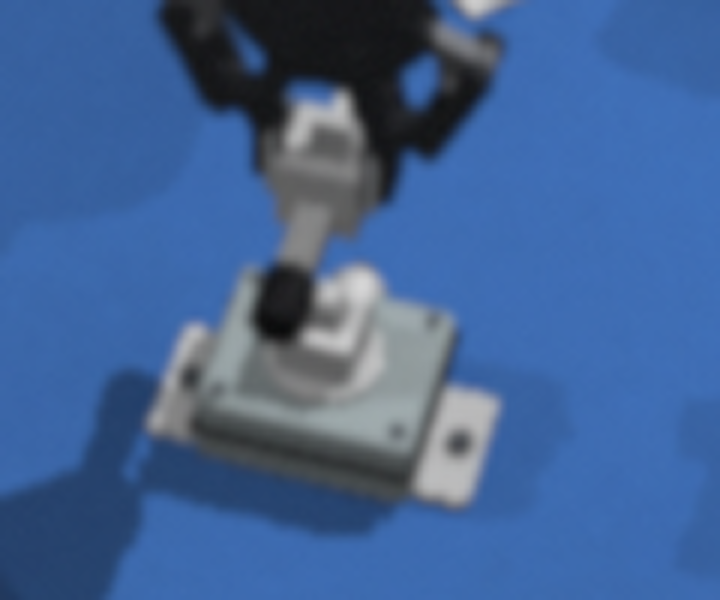

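```bash
python3 -m crank '[[0,-0.1,1,0],[0,0,1.2,0],[0,0,1.2,0],[0,0,1,0],[0,0,0.6,0],[0,0,0,0],[0,0,0,0],[0,0,0,0],[0,0,0,0],[0,0,0,0]]';  python3 - <<'E'
from h import *
import pickle
plan(.464,.207,.080,30.2)
s=manip.grab_frame('scene');pickle.dump(s,open("s20.pkl","wb"))
cv2.imwrite('pics/s20.png',cv2.resize(s['img'][130:200,280:350,::-1],None,fx=8,fy=8,interpolation=2))
s=manip.grab_frame('top')
cv2.imwrite('pics/t20.png',s['img'][:,:,::-1])
E
```

```text
time: 27.97
tool_pos: [0.4645, 0.2074, 0.0833]
tool_rot: [0.0, 0.965, 0.261, 0.001]
contact_force: [0.2, -0.1, -1.7]
gripper_width: 0.39
t 27.97 tcp [0.4645 0.2074 0.0833] yaw 30.3 tilt 0.09 w 0.39 F [ 0.2 -0.1 -1.7]
shift cm [-0.07  0.01  0.33] turn units 0.017
```

View pics/s20.png

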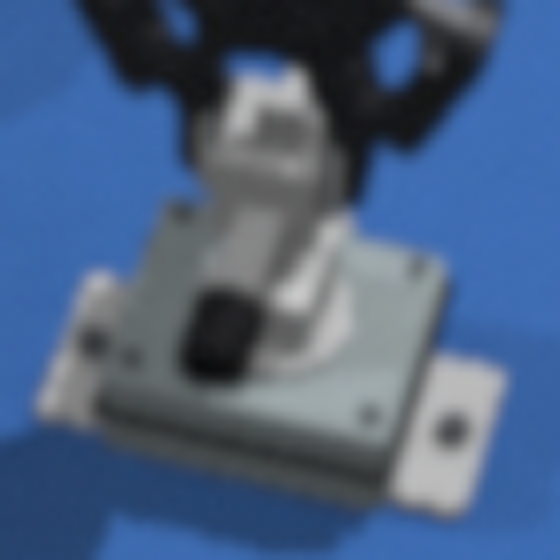

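View pics/t20.png

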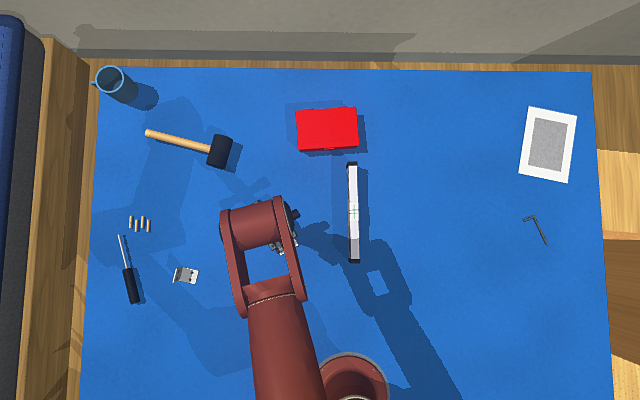

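```bash
python3 - <<'E'
from h import *
import pickle
s=pickle.load(open("s20.pkl","rb"));p=manip.state();print(p['tool_pos'],p['joint_vel'].round(4))
for z in(.144,.148):print(z,(proj(s,[.464,.207,z])-[279.5,129.5])*8)
a=s['img'][130:180,295:330,::-1];cv2.imwrite('pics/s20c.png',cv2.resize(a,None,fx=12,fy=12,interpolation=2))
E
```

```text
[0.46435413 0.20736607 0.08313117] [-0.0002  0.0016  0.0054  0.0025 -0.0011  0.0017]
0.144 [277.54628306 136.5560009 ]
0.148 [277.73392822 128.55333638]
```

View pics/s20c.png

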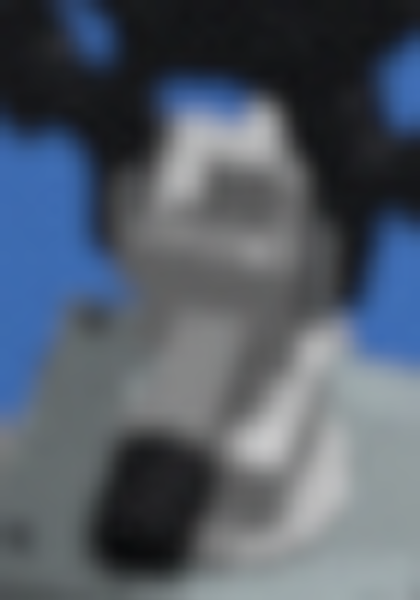

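```bash
python3 -m crank '[[-0.03,0,0.2,0.015],[0,0,0.15,0],[0,0,0,0],[0,0,0,0],[0,0,0,0],[0,0,0,0],[0,0,0,0],[0,0,0,0],[0,0,0,0],[0,0,0,0]]';  python3 - <<'E'
from h import *
plan(.464,.207,.080,30.2)
s=manip.grab_frame('scene')
cv2.imwrite('pics/s21.png',cv2.resize(s['img'][130:200,280:350,::-1],None,fx=8,fy=8,interpolation=2))
plan(.464,.207,.080,30.2);print(manip.state()['joint_vel'].round(4))
E
```

```text
time: 28.9
tool_pos: [0.4637, 0.2071, 0.079]
tool_rot: [0.0, 0.965, 0.261, 0.0]
contact_force: [-0.3, 0.9, -1.6]
gripper_width: 0.389
t 28.9 tcp [0.4637 0.2071 0.079 ] yaw 30.21 tilt 0.0 w 0.389 F [-0.3  0.9 -1.6]
shift cm [ 0.02  0.02 -0.1 ] turn units 0.002
t 28.95 tcp [0.4637 0.2071 0.079 ] yaw 30.21 tilt 0.0 w 0.39 F [-0.5 -0.6 -2.7]
shift cm [ 0.02  0.02 -0.1 ] turn units 0.001
[-0.0016  0.0003  0.0012  0.0014  0.0008 -0.0011]
```

View pics/s21.png

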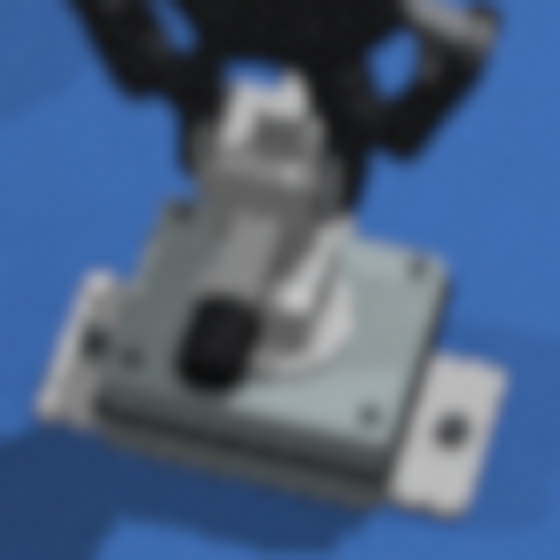

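```bash
python3 -c "
from h import *
print(manip.job_done())"
```

```text
the job is handed in; nothing more can be done
None
```

I fitted the collar onto the shaft, flange down, and let go of it. The gripper now holds the two-armed handle still above the shaft tip. I handed the job in at 29 s of the 58 s; no verdict was reported.

**Mismatch with the description:** the real fingertips sit about 36 mm above the TCP height that the robot reports. My first grasp on the collar closed on air because of this. I measured the offset by touching the collar's top with the shut fingers, reaching about 9 N at most. All later heights use it, and they came out right: the collar seated at the expected height, and the grips closed at about 33 mm on the 34 mm hubs.

**Last checks:**
- **Collar:** it touched down at a reported height of 22.3 mm, against 22 mm expected. The picture taken after release shows it flat on the gearbox.
- **Handle height and position:** its underside is about 10 mm above the shaft tip. It is within about 1 mm of where the collar was centred on the shaft, as read at the tool.
- **Handle alignment:** it is lined up with the gearbox to within about 0.5 degrees, and the tool's tilt reads 0. Joint speeds were under 0.002 rad/s.
- **Touching:** the vertical force was about the handle's own weight, so the handle is not touching the shaft or the collar.
- **Bystanders:** the last overhead picture shows the level, tray, mallet and bracket where they started, judged by eye.

**Less certain:** the overhead camera's view of the shaft was blocked by the arm. The final centring therefore rests on the tool reading and the side camera, which agree to about 1.5 mm.

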